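# Put the lid knob in the open box and hold the box up level

## Task

Take the turned wooden knob, the one with a narrow waist, out of the three-bay parts bin and let it go inside the small open round box that stands on the lid of the larger oval wooden box. Then lift the small box with the knob in it at least 10 cm clear of that lid, keeping it upright, and finish while still holding it up there, level and still. Leave the other two wooden parts in their bays and do not disturb the tack tin, sanding block, awl or tape.

Things in the scene. Friction and masses are not known exactly. Their poses are not given: they have to be found in the camera images.
- knob: turned knob of pale wood, loose, standing upright in one bay of the parts bin; 41 mm tall, 30 g. A foot 22 mm in diameter and 6 mm high, a waist 13 mm in diameter from 10 to 18 mm up, and a straight round head 28 mm in diameter from 22 to 36 mm above the underside, with a bevelled top. Origin: centre of the underside; z is its axis, upwards at the start. It may tumble when let go.
- knob_mid (a point): point on the knob's axis halfway up, 20.5 mm from the underside
- parts_bin: open plywood parts bin, fixed to the bench; 120 mm (its x) by 212 mm (its y), 26 mm high, walls, dividers and floor 5 mm thick. Origin: centre of the underside. Two dividers across its y make three bays in a row along y, each 110 mm (x) by 64 mm (y) inside, their centres 69 mm apart, at y = -69, 0 and +69 mm. One part stands in each bay; which is where varies.
- dowel: plain straight dowel of the same pale wood, loose, standing in another bay; 18 mm in diameter, 41 mm tall, no waist. Origin: centre of the underside. Stays in its bay.
- foot: low tapered disc (furniture foot) of the same pale wood, loose, in the third bay; up to 36 mm in diameter, 20 mm tall. Origin: centre of the underside. Stays in its bay.
- open_box: small open round box of brown bent wood without a lid, loose, standing on the lid of the oval box; 36 mm high, walls 2 to 3 mm, inside about 57 mm in diameter, the floor 3 mm thick, 70 g. Outside it is about 61 mm across between opposite walls (65 by 63 mm over the overlapping seam). Stiff enough to be gripped across its diameter. Origin: at the underside, within 2 mm of its centre; z upwards.
- box_mid (a point): centre of the open round box, half its height up (18 mm above its underside)
- tin: round open tin of tacks, 55 mm in diameter, 21 mm high, standing on the bench, loose; bystander. Origin: centre of the underside.
- sanding: cork sanding block, 42 x 68 x 30 mm, loose; bystander. Origin: centre of the underside.
- awl: scratch awl with a wooden handle, 166 mm long, lying along its y, 28 mm thick, loose; bystander. Origin: middle of its length, at the underside.
- tape: roll of tape lying flat, 98 mm in diameter, 25 mm high, loose; bystander. Origin: centre of the underside.
- oval_box: larger closed oval box of honey-coloured bent wood, fixed on the bench; 116 mm (its x) by 170 mm (its y), flat lid top 66 mm above the bench. Origin: centre of the underside. The small open box stands on it, near the middle.
Not all that is in view belongs to the job. What is shaped like the open_box but blue is not meant. Leave any blue look-alike of the knob alone.

How it is judged:
By the outcome, as a careful person would: the job done as asked, in the order asked, and still so for the second after the job is handed in, while the arm keeps its last pose, push and grip.
It also fails if it takes over 56 s, if anything falls off the work surface, if the arm or the gripper's body presses on something with over 40 N, if the wrist force passes 120 N, or if a joint passes its speed limit or range.

## Robot

A 6-joint arm with a two-finger parallel gripper is mounted at the origin on a cart in front of the work surface, level with it; the furniture and walls round the work are solid. World frame = base frame: x ahead of the robot, y to its left, z up, the work surface at z = 0. Lengths are in m, angles in rad, forces in N, time in s.
With the tool pointing down it reaches from about 0.325 to 0.85 m from the base axis. Payload 4.4 kg.
Tool frame: the origin (TCP) lies at the very end of the fingers, on their centre line; the grasp point (between the pads) lies 19 mm behind it; z points along the fingers, y is the direction in which the jaws open and shut (so a half turn about z gives the same grasp; the last joint's range is limited). The gripper opens to 94 mm and grips with 3 to 60 N. Pads are 16 mm wide; open, the fingers measure 119 mm over their backs; the gripper's body (75 mm by 177 mm) begins 78 mm behind the grasp point.
Start: joints at [-1.425, 0.207, 1.542, -0, 1.393, -0.15], TCP at [0.168, -0.55, 0.205] pointing down, gripper open.
Joint ranges: [-2.73, 2.73], [-0.86, 2.22], [0.23, 2.46], [-1.11, 4.25], [0.08, 2.63], [-2.82, 2.82]. Speed limits (rad/s): [2.79, 2.79, 3.14, 3.14, 3.14, 3.14].

## Interface

Orientations are given as a unit quaternion [w, x, y, z].
In Python, from plant import robot gives the robot as it stands. The module is installed in compiled form; this text tells all that it offers. Calls block until the motion is done:
- robot.goto(position, orientation): joint-space move of the TCP to a pose.
- robot.servo_line(position, attitude=None, rate=0.15, contact_N=None): straight line of the TCP; attitude=None keeps the orientation; rate is the mean speed in m/s. With contact_N (N) it stops when the force on the tool has changed by that much, and returns True; else False.
- robot.move_joints(angles): joint-space move.
- robot.set_gripper(opening, force=None): finger opening in m; force is the grip in N (None keeps the last); returns when the fingers have stopped.
- robot.dwell(seconds).
- robot.ik(position, orientation): joint angles nearest the present ones, or None.
- robot.read_camera(name): name is "side" or "top"; returns the picture (420x560x3 uint8, red, green, blue); there is no depth.
- robot.camera_info(name): a dict with "fov_y" (degrees; the focal length in pixels is half the picture's height over the tangent of half this angle, whatever the lens; pixels are square), "cx", "cy" (the principal point, pixels), "dist" ([k1, k2, p1, p2, k3] as OpenCV has them; the pictures are not rectified), "R" (3x3) and "t" (3): a world point X has camera coordinates R X + t. Camera axes: x right, y down, z forward; pixel columns grow to the right and rows downward; lengths in m; the calibration is good to about 2 mm. A picture is of the moment at which its call begins. camera_info takes no time and is no camera call.
A pose or a line that the arm cannot do raises robot.PlanningError and nothing moves.
- robot.hand_in(): hands the job in, once; it reports no verdict.
Trained networks look in the newest picture that a camera, given by its name, has taken for a name from the list of things; names that differ only in an ending like _2 or _b are one class to them, and where a whole thing is asked for, a point or a joint stands for the part that bears it (a point fixed in the world has none). Each returns a list of dicts, best first, with "confidence" (0 to 1); they miss things now and then, are a little off and sometimes report something else, mostly with a low value. They report only what shows in the picture. A call takes as long as a camera call. They do not tell look-alikes from the thing itself.
- robot.outline_of(camera, thing): "region" (420x560 bool, what is visible of it) and "bbox" ([left, top, right, bottom] in pixels, round what is visible of it).
Readings, each from a call of its own:
- robot.get_time_s(): time.
- robot.get_joint_positions(): joint angles.
- robot.get_qd(): joint speeds.
- robot.get_joint_efforts(): joint torques, N m.
- robot.get_ee_pos(): TCP position.
- robot.get_tcp_rot(): TCP orientation.
- robot.get_ft_force(): force on the tool from outside, world axes, zero at the start.
- robot.get_torque(): the same for the moment, N m.
- robot.get_grip_width(): finger opening in m.
Only numpy, scipy, OpenCV 4.12 (cv2) and the standard library are available. Lean on these libraries where they do the work, as an engineer would, in place of code of your own. Each camera call takes 0.05 s, during which the arm holds its last target.

## Working session

There is one attempt and no reset: what is moved stays moved. The work goes in short steps, each a Python script; the robot and the scene stay as the last script left them, time stands still between calls to the robot, and variables do not carry over. Pictures are saved under pics/ and viewed, and the job is handed in when it is done.

```bash
mkdir -p pics
cat > h.py <<'E'
import numpy as np, cv2
from plant import robot
def save(cam,fn):
    im=robot.read_camera(cam); cv2.imwrite('pics/'+fn,im[:,:,::-1]); return im
def K(cam):
    c=robot.camera_info(cam); f=210/np.tan(np.radians(c['fov_y'])/2)
    return np.array([[f,0,c['cx']],[0,f,c['cy']],[0,0,1.]]),np.array(c['dist'],float),np.array(c['R']),np.array(c['t'])
def ray(cam,uv):
    k,d,R,t=K(cam); p=cv2.undistortPoints(np.array([[uv]],float),k,d)[0,0]
    return -R.T@t, R.T@np.array([p[0],p[1],1])
def atz(cam,uv,z):
    o,r=ray(cam,uv); return o+r*(z-o[2])/r[2]
def proj(cam,P):
    k,d,R,t=K(cam); return cv2.projectPoints(np.array(P,float).reshape(-1,1,3),cv2.Rodrigues(R)[0],t,k,d)[0][:,0]
E
python3 - <<'E'
from h import *
for c in ('top','side'):
    save(c,c+'0.png'); i=robot.camera_info(c); print(c,i['fov_y'],i['dist'],-np.array(i['R']).T@i['t'],np.array(i['R'])[2])
    for n in ('knob','dowel','foot','open_box','parts_bin','oval_box','tin','sanding','awl','tape'):
        print(n,[(round(d['confidence'],2),[int(x) for x in d['bbox']]) for d in robot.outline_of(c,n)])
print(robot.get_time_s(),robot.get_tcp_rot(),robot.get_ee_pos())
E
```

```text
top 42.579626537303625 [0.06321882 0.         0.         0.         0.        ] [ 0.19043328 -0.0612848   1.76147863] [ 0.1974807   0.01321448 -0.98021771]
knob [(0.54, [333, 236, 341, 245])]
dowel []
foot [(0.19, [184, 156, 203, 170])]
open_box [(0.9, [345, 242, 366, 261]), (0.63, [206, 194, 228, 212])]
parts_bin [(0.7, [321, 185, 390, 228])]
oval_box []
tin [(0.48, [238, 160, 260, 175])]
sanding [(0.63, [183, 156, 205, 169])]
awl [(0.5, [184, 260, 228, 271]), (0.19, [186, 156, 205, 171])]
tape [(0.54, [298, 259, 331, 292])]
side 49.91240982833131 [-0.04694703  0.          0.          0.          0.        ] [ 0.33842244 -0.79443795  0.79757545] [ 0.19337767  0.70647138 -0.68081074]
knob [(0.52, [254, 272, 269, 287]), (0.48, [310, 260, 322, 276])]
dowel [(0.69, [327, 308, 336, 327])]
foot [(0.69, [303, 131, 323, 152])]
open_box [(0.97, [259, 135, 278, 162]), (0.95, [234, 294, 265, 333])]
parts_bin [(0.89, [279, 250, 372, 349]), (0.69, [313, 261, 324, 277])]
oval_box [(0.9, [242, 130, 282, 170])]
tin []
sanding [(0.85, [304, 130, 324, 153])]
awl [(0.49, [195, 151, 204, 180])]
tape [(0.86, [183, 250, 228, 291])]
1.1 [1.28712607e-05 9.89007539e-01 1.47865098e-01 9.79595147e-06] [ 0.16816702 -0.54986621  0.20546041]
```

View pics/top0.png

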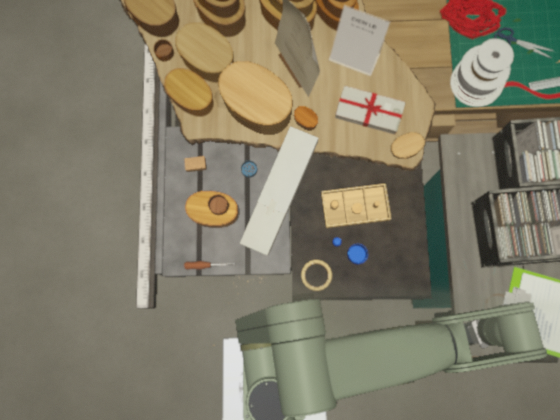

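View pics/side0.png

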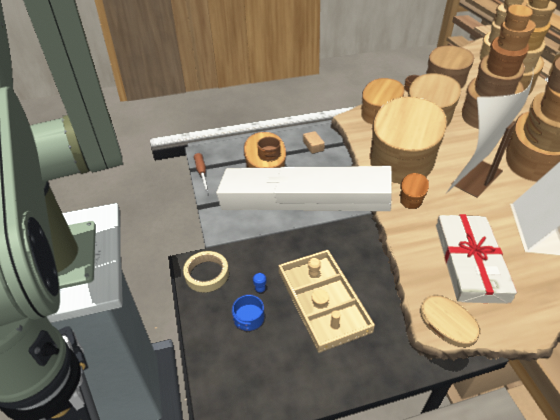

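Run:
```python
import cv2
a=cv2.imread('pics/top0.png')[145:305,170:400]; cv2.imwrite('pics/topc.png',cv2.resize(a,None,fx=3.4,fy=3.4,interpolation=cv2.INTER_CUBIC))
a=cv2.imread('pics/side0.png')[240:360,225:385]; cv2.imwrite('pics/sidec.png',cv2.resize(a,None,fx=5,fy=5,interpolation=cv2.INTER_CUBIC))
a=cv2.imread('pics/side0.png')[110:200,180:340]; cv2.imwrite('pics/sided.png',cv2.resize(a,None,fx=5,fy=5,interpolation=cv2.INTER_CUBIC))
```

```text
(no output)
```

View pics/topc.png

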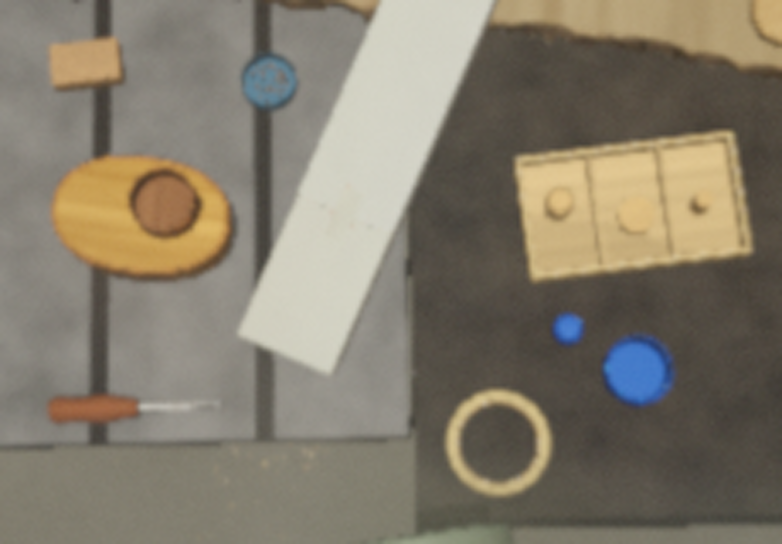

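View pics/sidec.png

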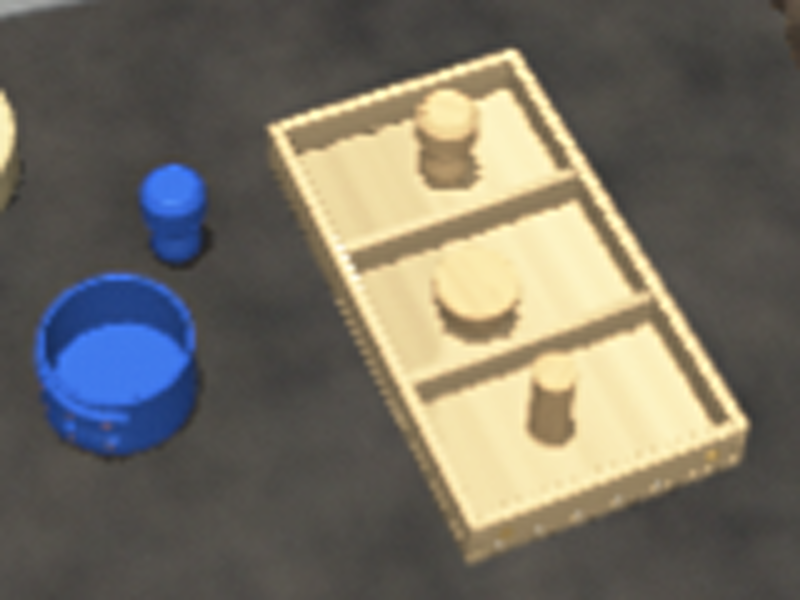

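View pics/sided.png

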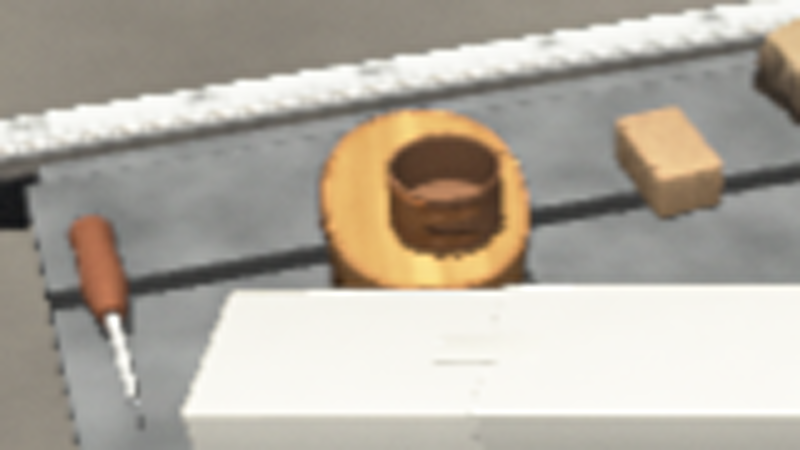

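```bash
cat >> h.py <<'E'
def tri(ut,us):
    o1,r1=ray('top',ut);o2,r2=ray('side',us)
    A=np.stack([r1,-r2],1);s=np.linalg.lstsq(A,o2-o1,rcond=None)[0]
    a=o1+r1*s[0];b=o2+r2*s[1];return (a+b)/2,np.linalg.norm(a-b)
E
python3 - <<'E'
from h import *
np.set_printoptions(precision=4,suppress=True)
T=lambda x,y:(170+(x+.5)/3.4-.5,145+(y+.5)/3.4-.5)
S=lambda x,y:(225+(x+.5)/5-.5,240+(y+.5)/5-.5)
D=lambda x,y:(180+(x+.5)/5-.5,110+(y+.5)/5-.5)
for n,a,b in [('wall nearL',T(240,338),D(232,290)),('wall nearR',T(330,374),D(182,415)),('wall farL',(298,126.5),(390,167)),('wall farR',(317,138),(391,193.5)),
 ('knobtop',T(558,203),S(447,112)),('dowel',T(702,202),S(555,368)),('foot',T(637,214),S(478,280)),
 ('bin BL',T(531,278),S(270,128)),('bin TL',T(516,157),S(514,52)),('bin TR',T(733,132),S(745,425)),('bin BR',T(750,254),S(470,532)),
 ('box rim',T(165,203),D(445,170)),('tin',T(270,80),(0,0)),('tape',T(498,442),(206,265))]:
    print(n,*tri(a,b))
print('boxrim z.102',atz('top',T(165,203),.102),atz('side',D(445,170),.102))
print('oval', [atz('top',T(*p),.066) for p in [(54,205),(231,225),(125,155),(165,277)]])
print('tin',atz('top',T(270,80),.021)); print('sand',atz('top',T(86,62),.03))
print('awl',atz('top',T(50,408),.014),atz('top',T(215,405),.005))
print('bin z.026',[atz('top',T(*p),.026) for p in [(531,278),(516,157),(733,132),(750,254)]],[atz('side',S(*p),.026) for p in [(270,128),(514,52),(745,425),(470,532)]])
print('knob z.041',atz('top',T(558,203),.039),atz('side',S(447,112),.039))
E
```

```text
wall nearL [0.4359 0.0911 0.1056] 0.003937209757129197
wall nearR [0.3992 0.0095 0.1021] 0.0008094705672770739
wall farL [ 0.7842 -0.0949  0.1742] 0.0070210572023041975
wall farR [ 0.7574 -0.155   0.1514] 0.0007533127746342323
knobtop [ 0.5677 -0.2086  0.0462] 0.0024513114796977454
dowel [ 0.5653 -0.345   0.0502] 0.003514823710932276
foot [ 0.5573 -0.2851  0.0314] 0.00015994723027383452
bin BL [ 0.4974 -0.1814  0.0278] 0.00025705897644708503
bin TL [ 0.6155 -0.1707  0.0298] 0.0023741864767963155
bin TR [ 0.6345 -0.3804  0.0348] 0.001904042540773188
bin BR [ 0.5169 -0.3912  0.0289] 0.0014030973771878127
box rim [0.5629 0.1601 0.1062] 0.0028575656213683663
tin [ 0.3207 -0.0501  0.6631] 0.39330903894044095
tape [ 0.3423 -0.1443  0.0358] 0.0031928036853772243
boxrim z.102 [0.5624 0.1607 0.102 ] [0.5658 0.1661 0.102 ]
oval [array([0.5708, 0.2708, 0.066 ]), array([0.5478, 0.1029, 0.066 ]), array([0.6182, 0.2039, 0.066 ]), array([0.4991, 0.1652, 0.066 ])]
tin [0.7025 0.0684 0.021 ]
sand [0.7223 0.2486 0.03  ]
awl [0.3838 0.2813 0.014 ] [0.3842 0.1246 0.005 ]
bin z.026 [array([ 0.4978, -0.1815,  0.026 ]), array([ 0.6177, -0.1711,  0.026 ]), array([ 0.6377, -0.3823,  0.026 ]), array([ 0.5167, -0.3917,  0.026 ])] [array([ 0.4976, -0.1799,  0.026 ]), array([ 0.6156, -0.1677,  0.026 ]), array([ 0.6369, -0.3756,  0.026 ]), array([ 0.5183, -0.3897,  0.026 ])]
knob z.041 [ 0.5681 -0.209   0.039 ] [ 0.5712 -0.2028  0.039 ]
```

Run:
```python
from h import *
def circ(c,r,z,n=40):
    a=np.linspace(0,2*np.pi,n); return np.c_[c[0]+r*np.cos(a),c[1]+r*np.sin(a),np.full(n,z)]
def draw(cam,crop,f,items,fn):
    im=cv2.imread(f'pics/{cam}0.png')[crop[1]:crop[3],crop[0]:crop[2]]; im=cv2.resize(im,None,fx=f,fy=f,interpolation=cv2.INTER_CUBIC)
    for P,col in items:
        p=(proj(cam,P)-np.array(crop[:2])+.5)*f-.5
        cv2.polylines(im,[np.round(p).astype(int)],False,col,1)
    cv2.imwrite('pics/'+fn,im)
    return im
kc=np.array([.5685,-.2075]); bc=np.array([.563,.1615])
ith=[(circ(kc,.014,.041),(0,0,255)),(circ(kc,.011,.005),(255,0,0)),(circ(kc,.014,.027),(0,255,0)),(circ(bc,.0305,.102),(0,0,255)),(circ(bc,.0305,.066),(255,0,0))]
a=draw('top',(310,180,360,230),8,ith,'a.png'); b=draw('side',(290,245,340,295),8,ith,'b.png')
c=draw('top',(190,180,240,230),8,ith,'a.png'); d=draw('side',(240,120,290,170),8,ith,'b.png')
cv2.imwrite('pics/ov.png',cv2.resize(np.vstack([np.hstack([a,b]),np.hstack([c,d])]),(600,600)))
a=cv2.imread('pics/side0.png')[140:240,200:400]; cv2.imwrite('pics/beam.png',cv2.resize(a,None,fx=4,fy=4,interpolation=cv2.INTER_CUBIC))
```

```text
(no output)
```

View pics/ov.png

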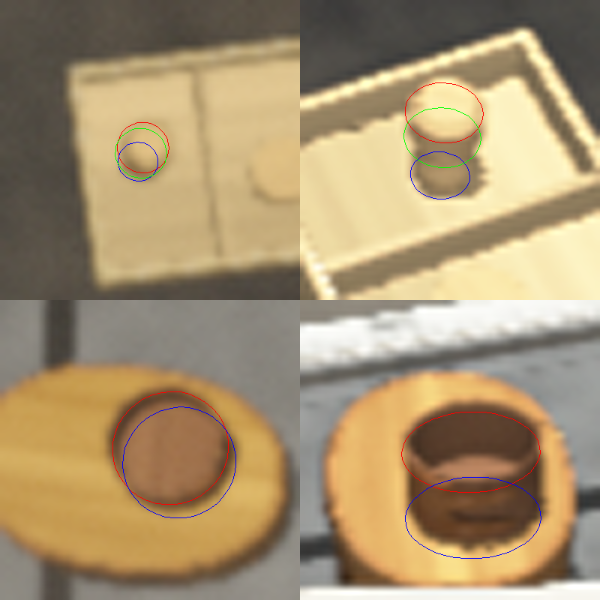

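View pics/beam.png

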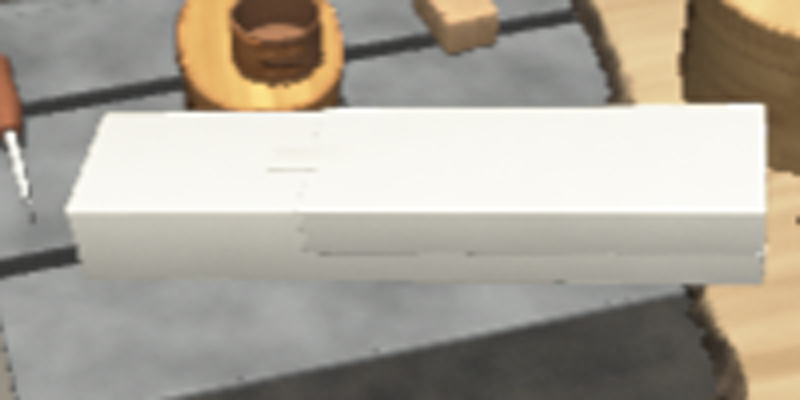

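```bash
cat >> h.py <<'E'
def q(jaw_deg):
    # tool down, jaw axis along world angle jaw_deg
    best=None
    for s in (0,180):
        phi=np.radians((jaw_deg+90+s)/2); yield np.array([0,np.cos(phi),np.sin(phi),0])
def pickq(p,jaw):
    c=[]
    for o in q(jaw):
        j=robot.ik(p,o)
        if j is not None: c.append((abs(j[5]),o,j))
    c.sort(key=lambda x:x[0]); return c[0][1],c[0][2]
E
python3 - <<'E'
from h import *
kc=[.5685,-.207]
o,j=pickq(kc+[.25],5); print(o,np.round(j,2),[None if x is None else np.round(x,2) for x in (robot.ik(kc+[.021],o),robot.ik([.5635,.1615,.34],o),robot.ik([.5635,.1615,.092],pickq([.5635,.1615,.34],0)[0]))])
robot.set_gripper(.06,15)
robot.goto(kc+[.25],o)
robot.servo_line(kc+[.08],rate=.2)
print(robot.get_time_s(),robot.get_ee_pos())
save('side','s1.png');im=cv2.imread('pics/s1.png')[180:330,240:400]
save('top','t1.png')
cv2.imwrite('pics/s1c.png',np.hstack([cv2.resize(im,None,fx=3,fy=3),cv2.resize(cv2.imread('pics/t1.png')[150:300,290:390],None,fx=3,fy=3)]))
E
```

```text
[0.         0.67559021 0.73727734 0.        ] [-0.49  0.24  1.41 -0.    1.49 -0.58] [array([-0.49,  0.47,  1.6 , -0.  ,  1.06, -0.58]), array([ 0.13,  0.16,  1.32, -0.  ,  1.66,  0.04]), array([ 0.13,  0.34,  1.62, -0.  ,  1.18,  0.13])]
4.7167 [ 0.56950442 -0.20776729  0.08133537]
```

View pics/s1c.png

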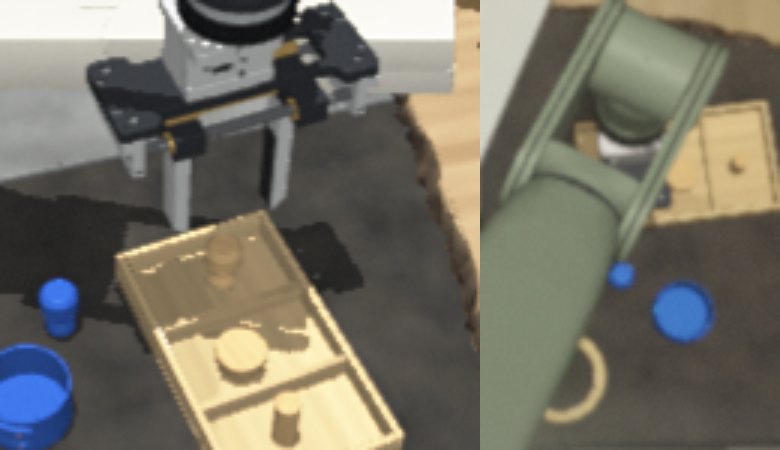

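The side crop shows the fingers (crop 175,210 and 275,195) straddling the bay that holds the waisted knob (crop 222,245). The disc and dowel are in the other bays and are clear. I'm descending.

Run:
```python
from h import *
kc=[.5685,-.207]
print(robot.servo_line(kc+[.020],rate=.08,contact_N=6),robot.get_ee_pos())
robot.set_gripper(0.0,15); print('w',robot.get_grip_width())
save('side','s2a.png')
robot.servo_line(kc+[.12],rate=.15); print('w',robot.get_grip_width(),robot.get_time_s(),robot.get_ee_pos())
save('side','s2.png')
a,b=[cv2.resize(cv2.imread('pics/'+f)[190:320,250:380],None,fx=3,fy=3,interpolation=cv2.INTER_CUBIC) for f in('s2a.png','s2.png')]
cv2.imwrite('pics/s2c.png',np.hstack([a,b]))
```

```text
False [ 0.56894494 -0.20722277  0.02032389]
w 0.02718915927642182
w 0.02702932606805743 7.2 [ 0.56767133 -0.20656159  0.11893798]
```

View pics/s2c.png

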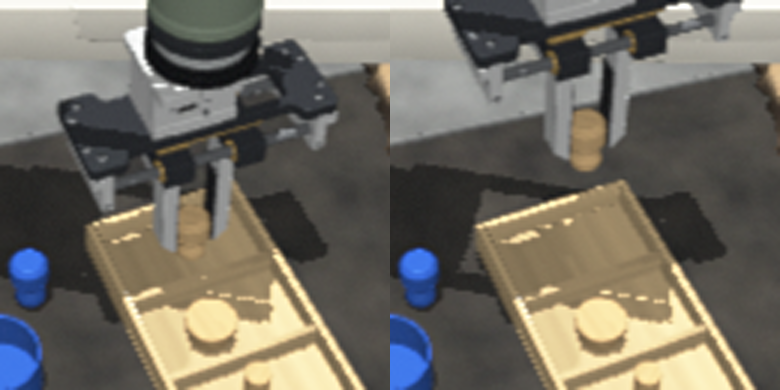

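The knob is held upright by the head at a width of 27 mm, with its foot showing below the fingertips. I'm carrying it over the white beam at a TCP height of 0.36 m.

Run:
```python
from h import *
bc=[.5635,.1615]
robot.servo_line([.5685,-.207,.36],rate=.25)
o,j=pickq(bc+[.36],0)
robot.goto(bc+[.36],o); print(robot.get_grip_width(),robot.get_ee_pos())
robot.servo_line(bc+[.135],rate=.15)
print(robot.get_grip_width(),robot.get_time_s(),robot.get_ee_pos())
save('side','s3.png')
cv2.imwrite('pics/s3c.png',cv2.resize(cv2.imread('pics/s3.png')[60:200,190:340],None,fx=4,fy=4,interpolation=cv2.INTER_CUBIC))
print(proj('side',[bc+[.12],bc+[.135],[.5615,.1595,.102]]))
```

```text
0.026984642664864868 [0.56374784 0.16051064 0.35968946]
0.02707319815612241 11.3833 [0.56440177 0.16162859 0.13616935]
[[268.01371821 139.06257839]
 [267.857552   134.26819248]
 [267.65159672 145.25683251]]
```

View pics/s3c.png

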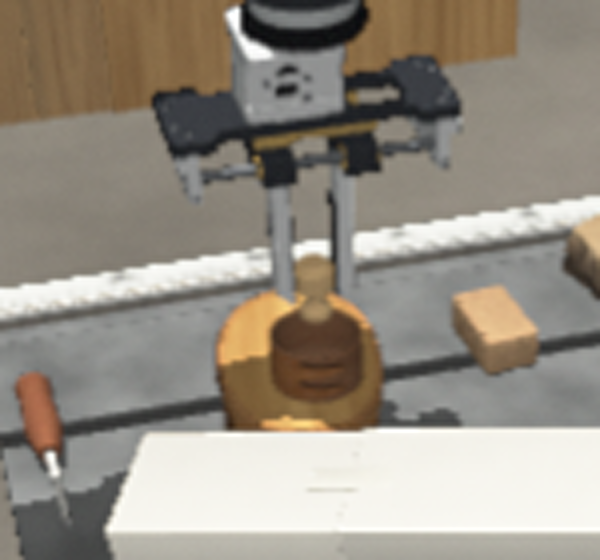

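The knob (crop 316,290) is centred over the small box, whose rim runs from crop x 272 to 362. I'm lowering it so the fingertips stay just above the rim, then releasing.

Run:
```python
from h import *
bc=[.5635,.1615]
print(robot.servo_line(bc+[.1055],rate=.05,contact_N=4),robot.get_ee_pos(),robot.get_ft_force())
robot.dwell(.3)
robot.set_gripper(.05); robot.dwell(.5)
robot.servo_line(bc+[.20],rate=.15)
print(robot.get_grip_width(),robot.get_time_s(),robot.get_ee_pos())
save('side','s4.png');save('top','t4.png')
print([(round(d['confidence'],2),[int(x) for x in d['bbox']]) for n in('open_box','knob') for d in robot.outline_of('side',n)])
cv2.imwrite('pics/s4c.png',cv2.resize(cv2.imread('pics/s4.png')[110:190,220:320],None,fx=7,fy=7,interpolation=cv2.INTER_CUBIC))
```

```text
False [0.56359699 0.1614959  0.10542192] [-0.4979055   0.05082534 -0.00756456]
0.0496813689007859 14.325 [0.56276358 0.16137891 0.1990265 ]
[(0.68, [260, 133, 278, 164]), (0.63, [229, 294, 264, 332]), (0.59, [254, 274, 269, 288]), (0.53, [267, 143, 274, 148])]
```

View pics/s4c.png

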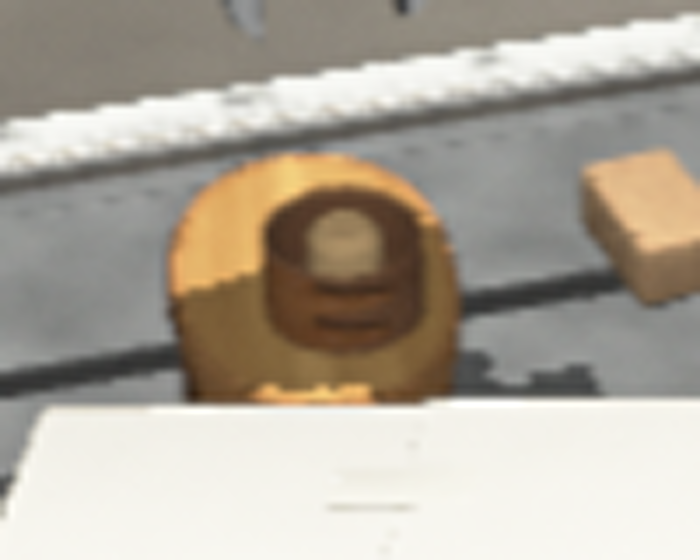

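The knob stands inside the box, with its head at crop (345,245) within the rim. Next I grip the box across world x, clear of the seam, which faces −y.

Run:
```python
from h import *
bc=[.5645,.1615]
robot.set_gripper(.08,20)
robot.servo_line(bc+[.125],rate=.12)
print(robot.servo_line(bc+[.071],rate=.05,contact_N=4),robot.get_ee_pos(),robot.get_ft_force())
robot.set_gripper(0.0,20); print('w',robot.get_grip_width(),robot.get_ft_force())
robot.dwell(.3)
save('side','s5a.png')
robot.servo_line(bc+[.10],rate=.05); print('w',robot.get_grip_width(),robot.get_ft_force(),robot.get_time_s())
save('side','s5.png')
a,b=[cv2.resize(cv2.imread('pics/'+f)[80:190,220:320],None,fx=4,fy=4,interpolation=cv2.INTER_CUBIC) for f in('s5a.png','s5.png')]
cv2.imwrite('pics/s5c.png',np.hstack([a,b]))
```

```text
False [0.56491501 0.16154857 0.07145476] [ 0.18942515 -0.31889176 -0.41762889]
w 0.061109485211920354 [0.09614965 0.76777988 0.49897755]
w 0.060906968780877674 [-0.29158926 -0.21365495 -1.72201554] 18.7
```

View pics/s5c.png

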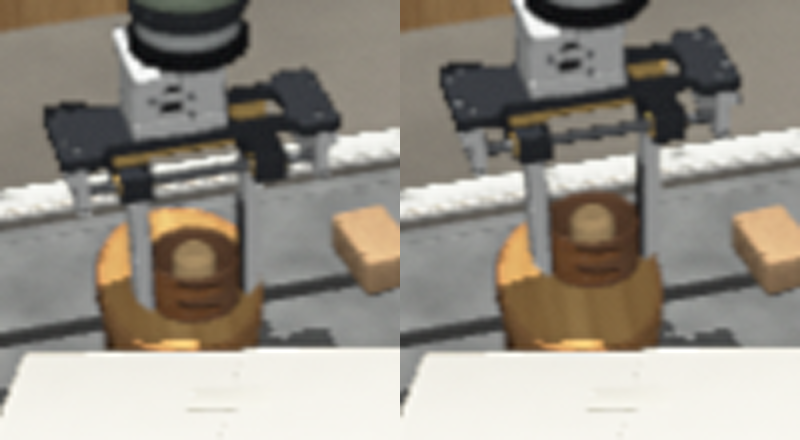

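The box is gripped at 61 mm and lifts level with the knob inside. I'm raising it to about 15 cm above the lid.

Run:
```python
from h import *
bc=[.5645,.1615]
robot.servo_line(bc+[.222],rate=.08); robot.dwell(1.0)
print('w',robot.get_grip_width(),robot.get_ee_pos(),robot.get_tcp_rot(),robot.get_ft_force(),robot.get_torque(),np.abs(robot.get_qd()).max(),robot.get_time_s())
save('side','s6.png');save('top','t6.png')
a=cv2.resize(cv2.imread('pics/s6.png')[40:190,200:340],None,fx=3,fy=3,interpolation=cv2.INTER_CUBIC)
b=cv2.resize(cv2.imread('pics/t6.png')[140:290,170:280],None,fx=3,fy=3,interpolation=cv2.INTER_CUBIC)
cv2.imwrite('pics/s6c.png',np.hstack([a,b]))
```

```text
w 0.061011379174561925 [0.56449194 0.16151444 0.22198522] [-1.66955884e-05  7.07103416e-01  7.07110146e-01 -9.96017138e-06] [ 0.35479584  0.04597782 -1.58662318] [-0.09488172 -0.05054284 -0.03697845] 0.0010827932508974214 21.425
```

View pics/s6c.png

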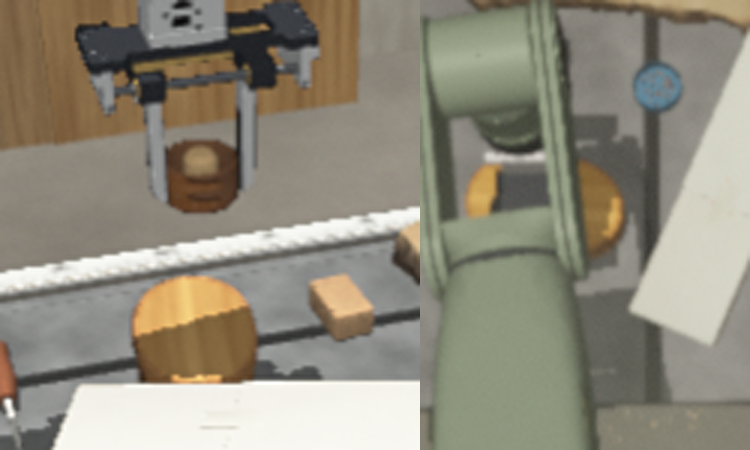

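View pics/s6.png

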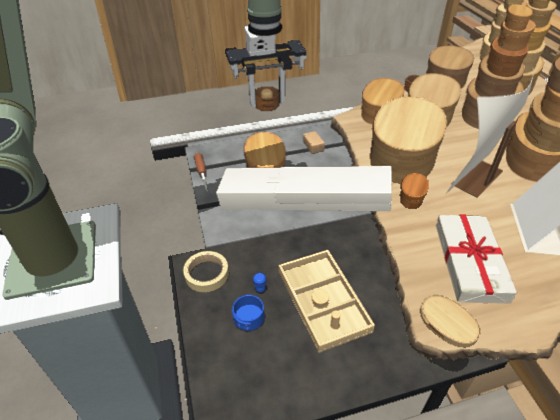

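The box is held up at side pixel (267,97), level, with the knob inside. The disc and dowel are still in their bays, and the tape, awl, sanding block and tin haven't moved.

```bash
python3 -c "
from h import *
print(robot.get_grip_width(),robot.get_time_s());print(robot.hand_in())"
```

```text
0.061149778618030254 21.525
the job is handed in; nothing more can be done
None
```

I took the waisted knob from its bay, released it inside the small brown box on the oval box's lid, and lifted that box with the knob in it. I handed the job in at 21.5 s, with the arm still holding the box.

- **Height and hold:** the TCP finished at z = 0.222 m, after gripping the box at 0.071 m. That puts its underside about 15 cm above the lid. The grip was steady at 61 mm, the tool was vertical and the arm was at rest.
- **Knob:** the last side picture shows it upright inside the box.
- **Other things:** in the last pictures the disc and dowel were still in their bays. The tin, sanding block, awl, tape and blue look-alikes showed no sign of having moved; I checked this by eye only.
- **Disagreements:** the two cameras differed by up to about 6 mm on the first position estimates. I settled on values that fitted both pictures. After that, no contact stop triggered and no later check failed.

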